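# Clamp an asphalt core in the end-grinder and select the fine feed

### The arm

A 6-joint arm with a two-finger parallel gripper is mounted at the origin on the work surface. World frame = base frame: x ahead of the robot, y to its left, z up, the work surface at z = 0. Lengths are in m, angles in rad, forces in N, time in s.
With the tool pointing down it reaches from about 0.375 to 0.9 m from the base axis. Payload 3.1 kg.
Tool frame: the origin (TCP) lies on the centre line of the jaws, within the pads' length; the fingertips stand 8 mm ahead of it and the grasp point (between the pads) lies 11 mm behind it; z points along the fingers, y is the line along which they close (so a half turn about z gives the same grasp; the last joint's range is limited). The gripper opens to 85 mm and grips with 20 to 120 N. Pads are 22 mm wide; open, the fingers measure 114 mm over their backs; the gripper's body (76 mm by 85 mm) begins 54 mm behind the grasp point. The pads swing forward as they close: fully open they stand 13 mm farther back than shut.
Start: joints at [-1.417, 0.527, 1.433, -0, 1.181, -0.178], TCP at [0.204, -0.591, 0.239] pointing down, gripper open.
Joint ranges: [-3.08, 3.08], [-0.75, 2.2], [0.22, 2.44], [-1.43, 4.57], [0, 2.65], [-2.85, 2.85]. Speed limits (rad/s): [2.79, 2.79, 3.14, 3.14, 3.14, 3.14].

### API

Orientations are given as a unit quaternion [x, y, z, w].
In Python, from station import * gives the robot as it stands.
- The arm moves only by the tool play_rows, never from a script. Its argument "rows" is a list of rows, each a list of 3 entries, a list of its own where there are three numbers: the turn, a rotation vector about the tool's x, y, z in degrees, then the shift along the tool's x, y, z in mm, then the closure, from 0 (fully open) to 1 (shut). In form: [[[ax, ay, az], [dx, dy, dz], jaw], ...]. A call has 1 to 12 rows; each row shifts and turns the commanded pose from where the row before left it, along the tool's axes as they then stand; what a row does not reach is not made up. A row lasts 1/12 s, in which the tool goes at most 41.7 mm and 7.16 degrees, less where a joint would pass 70% of its speed; a pose out of reach is approached as far as the arm can. A call with a gripper value outside its range is refused whole. The fingers move at their own pace and stop on an object; "grip_force" is the grip in N (left out, the last holds). Time passes only in rows, so rows that do not move let the fingers close. It gives the time, the measured TCP pose, the force, the opening and the grip force at its end, in the units of the state.
- sense(): the state, without advancing time (a new reading comes with each control period).
- snapshot(name): name is "side" or "top" or "wrist"; returns (picture, depth): 420x560x3 uint8, red, green, blue; 420x560 float32, m along the optical axis (not along the pixel's ray), 0 where there is no reading.
- get_calibration(name): a dict with "vfov" (degrees; the focal length in pixels is half the picture's height over the tangent of half this angle, whatever the lens; pixels are square), "cx", "cy" (the principal point, pixels), "k1" (the pictures are not rectified: a ray, as slopes to the right and down, at radius r is drawn at 1 + k1 r^2 times it, then the intrinsics apply), "xyz" and "attitude" of the camera in the world. Camera axes: x right, y down, z forward; pixel columns grow to the right and rows downward; lengths in m; the calibration is good to about 2 mm. A picture is of the moment at which its call begins: read the wrist's pose just before it. get_calibration takes no time and is no camera call; for the wrist camera it gives the pose at the moment of the call.
- sign_off(): hands the job in; it is judged then, once.
The state is a dict: "t": time; "q": joint angles; "qd": joint speeds; "tau": joint torques, N m; "tcp_pos": TCP position; "tool_rot": TCP orientation; "force": force on the tool from outside, world axes, zero at the start; "ft_torque": the same for the moment, N m; "finger_gap": opening from 0.0 (shut) to 1.0 (fully open); "gripper_force": force on a finger pad.
Only numpy, scipy, OpenCV 4.12 (cv2) and the standard library are available. Lean on these libraries where they do the work, as an engineer would, in place of code of your own. Each camera call takes 0.05 s, during which the arm holds its last target. There are 200 camera calls.

### The job

Take the dark asphalt core from the wooden rack, lay it gently, without dropping it in, across the two rails of the grinder's core clamp, centred along its length, and let go. Turn the cam lever just far enough for the rubber pads to take up the gap and nip the core, their springs pressed in about 3 mm and never beyond 6 mm, since an overrun cam dents the core. Then, with the core nipped, shift the red-knobbed feed lever out of rapid return, across the neutral slot of its H-gate and fully forward in the right-hand slot (fine feed, green dot), leaving the pale core in the rack.

Things in the scene. Friction and masses are not known exactly. Their poses are not given: they have to be found in the camera images.
- grinder: Bench core end-grinder, white case, blue sides, about 430 mm deep (x), 450 wide (y), fixed. Origin on the table under the middle of the core clamp; x points from the grinder's front (robot side) to its back, y left, z up. 'Forward' is +x, 'right' is -y of this frame. Offsets given for other things are in this frame, in mm.
- clamp_seat (a point): Middle of the core clamp, level with the tops of its two steel rails: offset (0, 0, 122), axes as the grinder's. Rails along x at y = -48 and +48, 20 wide; trough between them 20 deep. Room for fingers at a core's middle: y -36 to +36, x from the yoke bar (-83, moves with the jaw) to the rear jaw bar (+75). A clamped core lies along y, axis 25 above the rails, at y = 0 within 15.
- core: Dark (black, grey-specked) asphalt core to be loaded: cylinder 50 mm diameter, 130 mm long, about 0.6 kg. Origin at its centre; its y axis is the cylinder's axis (it may be rolled about it). It starts lying in the rack.
- pale_core: Pale concrete core of the same size, in the other place of the rack. Leave it there (not shifted by 20 mm). Origin at its centre, y along its axis.
- rack: Wooden rack fixed on the table, 235 x 125 mm, board 12 mm thick. V-rests (at y = -48 and +48, free between -36 and +36) hold two cores lying along the rack's y axis at x = -52 and +52 mm, either core in either place; core axes 48 mm above the table, V-rests up to 33 mm. Origin under its middle.
- rear_face (a point): Contact face of the steel rear jaw: two prongs at y = -48 and +48, 22 wide, 9 to 33 above the rails. Point midway between them: offset x = 25 + joint rear_jaw, y 0, z 143. The cam presses the core back (+x) against it.
- rear_jaw (a joint): Setting of the rear jaw along x, m (-0.003 to 0.003), positive = farther back; locked, differs from day to day.
- pad_face (a point): Face of the front jaw's two rubber pads (at y = -48 and +48, 22 wide, 9 to 33 above the rails), point midway between them: offset x = -36 + cam advance - joint pads, y 0, z 143. From pad_face to rear_face is 58 to 64 mm with the cam at 0: the 50 mm core has 8 to 14 mm of gap, less what the cam has advanced.
- pads (a joint): How far the sprung pads are pressed back into the front jaw's yoke bar, m: 0 relaxed, 0.014 stop; 4 N per mm. Seen as the red-collared plunger ends moving out in front of the yoke bar. Wanted about 0.003 (0.001 to 0.005); beyond 0.006 is an overrun.
- cam_lever (a joint): Angle of the eccentric cam lever, rad, 0 (open, arm points left, +y) to 1.9; tightens anticlockwise seen from above, the arm swinging from the left round to the front (at 1.57 it points to -x). Advances the front jaw by 16 mm x (1 - cos angle). Starts at 0.1 to 0.4. Friction 0.6 N m, up to 13 N at the grip; stays where it is left.
- cam_knob (a point): Middle of the upright black cylindrical grip at the end of the cam lever: 22 mm diameter, 45 mm tall, centre 180.5 mm above the table, 85 mm from the lever's vertical pivot, which is at offset (-110, 0). The flat arm below it tops out at 158 mm, above the yoke bar (148 mm).
- gate: Steel gate plate with the H-shaped slot, 100 x 90 mm, fixed on the gearbox. Origin at the middle of its top face: offset (-100, -165, 130), axes as the grinder's. Two fore-and-aft slots 36 mm apart (y = +18 left, -18 right), joined by the neutral cross slot at x = 0. Dots at the slot ends: left-rear red (rapid return), left-forward yellow, right-forward green (fine feed), right-rear blue.
- gear_knob (a point): Centre of the feed lever's red ball knob, 36 mm diameter. The lever swings about a point 100 mm under the gate's origin, 195 mm from the knob; upright, the knob is 225 mm above the table. Knob from that point, in mm: 195 x (sin fore, -sin across cos fore, cos across cos fore). The stalk is 12 mm thick, with 2 mm play each side in the slots.
- shift_across (a joint): Sideways tilt of the feed lever, rad: -0.18 in the left slot, +0.18 in the right slot (0.02 play). It can cross only in neutral (shift_fore within 0.02 of 0). Friction 0.25 N m; stays where it is left.
- shift_fore (a joint): Fore-and-aft tilt of the feed lever, rad: -0.27 fully to the rear (towards the robot), 0 neutral, +0.27 fully forward (above 0.22 counts as fully). Starts in the left slot, to the rear (-0.27 to -0.17). Friction 0.25 N m; stays where it is left.
Things that resemble listed ones, but are neither listed nor needed, are in the scene too. Leave any blue or orange look-alike of the core alone.

How it is judged:
By the outcome, as a careful person would: the job done as asked, in the order asked, and still so for the second after the job is handed in, with the robot touching nothing.
It also fails if it takes over 72 s, if anything falls off the work surface, if the arm or the gripper's body presses on something with over 40 N, if the wrist force passes 120 N, or if a joint passes its speed limit or range.

## Working session

There is one attempt and no reset: what is moved stays moved. The work goes in short steps, Python scripts to look and compute and a tool call to move; the robot and the scene stay as the last step left them, time stands still between calls to the robot, and variables do not carry over. Pictures are saved under pics/ and viewed, at most 10 in all, crops included, and the job is handed in when it is done.

Besides the shell and the picture viewer there is one more tool, called after "Request:" as name(argument=value, ...) on one line, values as JSON. play_rows: Moves the arm, as the interface text tells. Its arguments: {"type":"object","properties":{"rows":{"type":"array","items":{"type":"array"}},"grip_force":{"type":"number"}},"required":["rows"]}

```bash
mkdir -p pics; ls
cat > h.py <<'E'
from station import *
import numpy as np, cv2
from scipy.spatial.transform import Rotation as R
def cal(n):
    c=get_calibration(n); return c
def K(c):
    f=210/np.tan(np.radians(c["vfov"])/2); return f
def rot(c):
    a=np.array(c["attitude"]); return R.from_quat(a).as_matrix() if a.size==4 else (a if a.shape==(3,3) else R.from_rotvec(a).as_matrix())
def rays(c,uv):
    uv=np.atleast_2d(np.array(uv,float)); f=K(c)
    d=(uv-[c["cx"],c["cy"]])/f; s=d.copy()
    for _ in range(20): s=d/(1+c["k1"]*(s**2).sum(1,keepdims=True))
    return np.c_[s,np.ones(len(s))]@rot(c).T
def onplane(c,uv,z):
    r=rays(c,uv); o=np.array(c["xyz"]); return o+r*((z-o[2])/r[:,2])[:,None]
def atdepth(c,uv,dep):
    return np.array(c["xyz"])+rays(c,uv)*np.atleast_1d(dep)[:,None]
def cloud(c,dep):
    v,u=np.mgrid[0:420,0:560]; p=atdepth(c,np.c_[u.ravel(),v.ravel()],dep.ravel()).reshape(420,560,3); return p
E
python3 - <<'E'
from h import *
s=sense();print(s)
for n in("side","top","wrist"):
    c=cal(n);print(n,c)
    p,d=snapshot(n);cv2.imwrite(f"pics/{n}0.png",p[...,::-1]);np.savez(f"{n}0.npz",p=p,d=d,c=c)
E
```

```text
pics
{'t': 0.0, 'q': array([-1.41648276e+00,  5.28473993e-01,  1.43391853e+00,  4.36246106e-06,
        1.18143587e+00, -1.78503039e-01]), 'qd': array([ 1.24376445e-03, -1.04643633e-03, -3.13977708e-05, -2.39722679e-04,
       -7.19265077e-04,  4.43279887e-04]), 'tau': array([-4.65613684e-04, -4.42351842e+01, -1.78028280e+01, -2.87577777e-04,
        8.45984003e-03,  1.83851419e-06]), 'tcp_pos': array([ 0.20410651, -0.58997337,  0.23832366]), 'tool_rot': array([ 9.86185582e-01,  1.65640421e-01,  1.55369502e-05, -1.11776729e-03]), 'force': array([-0.26459587,  0.54696451,  0.32969927]), 'ft_torque': array([-0.00048001, -0.04008817,  0.01235701]), 'gripper_force': 0.0, 'finger_gap': 0.9969684106942848}
side {'vfov': 57.263881289183296, 'cx': 278.4027399423557, 'cy': 208.28683004879431, 'k1': -0.049941941090078414, 'xyz': array([0.37809981, 0.87191811, 0.82949644]), 'attitude': array([-0.08414271,  0.91155038, -0.40165545,  0.02586127])}
top {'vfov': 42.498846983277765, 'cx': 283.4408227806084, 'cy': 205.22205445253044, 'k1': 0.06074046620860437, 'xyz': array([0.397266  , 0.14195137, 1.40455181]), 'attitude': array([-0.70375237,  0.70926061, -0.01724385,  0.03721064])}
wrist {'vfov': 59.80029259859487, 'cx': 281.3152171088408, 'cy': 206.44488486579942, 'k1': -0.017433253777375222, 'xyz': array([ 0.26869159, -0.56699063,  0.37282743]), 'attitude': array([ 0.80685327, -0.57468685, -0.08040573,  0.11071474])}
```

View pics/top0.png

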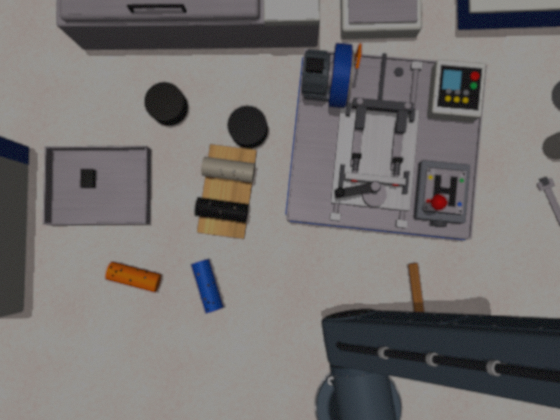

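View pics/side0.png

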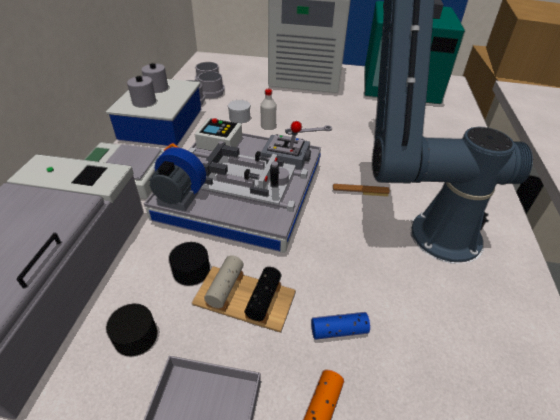

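The top view shows the dark core at (222,209), the pale core at (228,168), the grinder around (385,145), the red knob at (438,202) and the cam pivot at (375,194). The side view confirms this. Next I'll measure them.

```bash
cat > m.py <<'E'
from h import *
z=np.load("top0.npz",allow_pickle=True);p,d,c=z["p"],z["d"],z["c"].item()
P=cloud(c,d);hsv=cv2.cvtColor(p,cv2.COLOR_RGB2HSV)
print("table z",np.median(P[300:400,20:300,2]))
reg=np.zeros((420,560),bool);reg[140:245,185:265]=1
for n,m in(("dark",reg&(hsv[...,2]<70)&(P[...,2]>.045)&(P[...,2]<.09)),("pale",reg&(hsv[...,1]<70)&(hsv[...,2]>70)&(P[...,2]>.055)&(P[...,2]<.09)),("rack",reg&(hsv[...,1]>90)&(hsv[...,2]>90)&(P[...,2]<.03))):
    l,lab,st,ce=cv2.connectedComponentsWithStats(m.astype(np.uint8));k=1+np.argmax(st[1:,4]);
    q=P[lab==k];r=cv2.minAreaRect((q[:,:2]*1000).astype(np.float32));print(n,st[k,4],ce[k],r,"z",np.percentile(q[:,2],[5,50,95,99]))
# red knob
def blob(m):
    l,lab,st,ce=cv2.connectedComponentsWithStats(m.astype(np.uint8));k=1+np.argmax(st[1:,4]);return lab==k,ce[k],st[k]
reg[:]=0;reg[160:230,415:470]=1
m,ce,st=blob(reg&((hsv[...,0]<6)|(hsv[...,0]>174))&(hsv[...,1]>160)&(hsv[...,2]>90));print("knob",ce,st,"ztop",np.percentile(P[m][:,2],98),np.median(P[m],0), onplane(c,ce,.22))
# grinder case footprint
reg[:]=0;reg[40:250,280:490]=1
zz=P[...,2];
hh=np.histogram(zz[reg],np.arange(0,.25,.005));print([(round(b,3),int(a)) for a,b in zip(*hh) if a>150])
crop=p[45:245,280:490,::-1];cv2.imwrite("pics/crop1.png",cv2.resize(crop,None,fx=2.9,fy=2.9,interpolation=cv2.INTER_CUBIC))
E
python3 m.py
```

```text
table z 0.0011316547039837976
dark 976 [221.29405738 209.72131148] ((491.4004211425781, 335.0758972167969), (128.7290802001953, 47.2667236328125), 81.66748046875) z [0.05927552 0.07085665 0.07724172 0.07976395]
pale 953 [227.41028332 169.03567681] ((593.786376953125, 319.22296142578125), (130.3216552734375, 47.5208625793457), 82.10597229003906) z [0.06007552 0.07120518 0.07743059 0.07951977]
rack 968 [226.64256198 189.97830579] ((546.5233154296875, 327.950439453125), (122.18132019042969, 55.3659553527832), 82.19197082519531) z [0.00841978 0.01323116 0.018281   0.02048614]
knob [438.21052632 201.67836257] [427 195  20  14 171] ztop 0.23920582288154688 [ 0.4935379  -0.15897308  0.23349966] [[ 0.49358029 -0.16142965  0.22      ]]
[(np.float64(0.0), 6255), (np.float64(0.005), 1168), (np.float64(0.06), 161), (np.float64(0.065), 330), (np.float64(0.07), 2406), (np.float64(0.075), 8185), (np.float64(0.08), 2659), (np.float64(0.085), 1024), (np.float64(0.09), 482), (np.float64(0.095), 758), (np.float64(0.1), 3160), (np.float64(0.105), 1419), (np.float64(0.11), 232), (np.float64(0.115), 801), (np.float64(0.12), 1352), (np.float64(0.125), 918), (np.float64(0.13), 1200), (np.float64(0.135), 1352), (np.float64(0.14), 1227), (np.float64(0.145), 581), (np.float64(0.15), 532), (np.float64(0.155), 824), (np.float64(0.16), 401), (np.float64(0.165), 158), (np.float64(0.185), 200), (np.float64(0.19), 259), (np.float64(0.195), 229), (np.float64(0.2), 233), (np.float64(0.205), 186), (np.float64(0.21), 197), (np.float64(0.215), 374), (np.float64(0.22), 342)]
```

View pics/crop1.png

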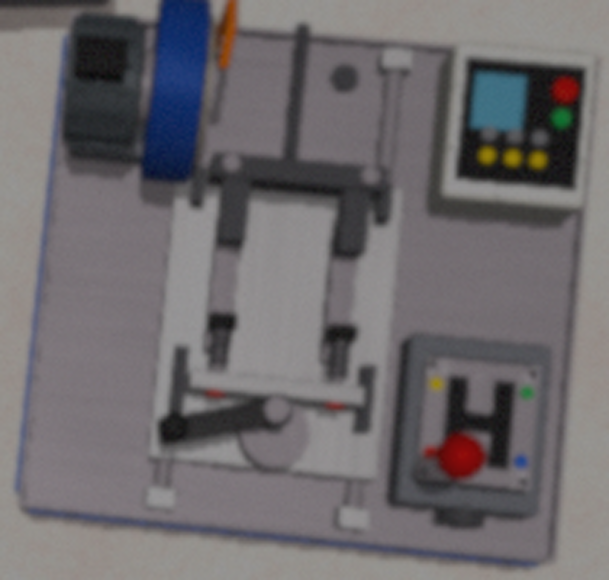

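The crop shows yellow, green and blue dots at (436,384), (527,393) and (521,461), the pivot hub at (278,410), the cam grip top at (173,428) and the red knob at (461,455). The grinder's yaw is slightly clockwise.

```bash
cat >> m.py <<'E'
print("----")
f=lambda u,v,z:onplane(c,(280+(u+.5)/2.9-.5,45+(v+.5)/2.9-.5),z)[0]
Y,G,B=f(436,384,.13),f(527,393,.13),f(521,461,.13);print("dots",Y,G,B)
gate=(Y+B)/2;piv=f(278,410,.165);grip=f(173,428,.203)
yaw1=np.arctan2(*(Y-G)[:2])*-1; yaw2=np.arctan2((G-B)[1],(G-B)[0])
dv=(gate-piv)[:2];yaw3=np.arctan2(dv[1],dv[0])-np.arctan2(-165,10)
e=f(20,512,.07)-f(548,565,.07);yaw4=np.arctan2(-e[0],e[1])
# rails/prong tops: rear-prong inner ends
print("yaws",np.degrees([yaw1,yaw2,yaw3,yaw4]),"gate",gate,"piv",piv,"dist",np.hypot(*dv),"grip",grip,np.hypot(*(grip-piv)[:2]))
for y in (yaw3,yaw4):
    Rm=np.array([[np.cos(y),-np.sin(y)],[np.sin(y),np.cos(y)]])
    print("origin from gate",gate[:2]-Rm@[-.1,-.165],"from piv",piv[:2]-Rm@[-.11,0])
    print("grip ang",np.degrees(np.arctan2(*(Rm.T@(grip-piv)[:2])[::-1])))
for n,u,v,z in(("rearLprong front",230,246,.155),("rearRprong front",349,252,.155),("padL",221,320,.155),("padR",341,330,.155)):
    print(n,Rm.T@(f(u,v,z)[:2]-(piv[:2]-Rm@[-.11,0])))
E
python3 m.py|sed -n '/----/,$p'
```

```text
----
dots [ 0.55901611 -0.16715956  0.13      ] [ 0.55082403 -0.23911898  0.13      ] [ 0.4958623  -0.23270891  0.13      ]
yaws [-6.4947695  -6.65223157 -6.20567833 -6.15989622] gate [ 0.52743921 -0.19993424  0.13      ] piv [ 0.53532706 -0.03496438  0.165     ] dist 0.16515832399620783 grip [0.5180293  0.05082119 0.203     ] 0.08751214707970469
origin from gate [ 0.64468938 -0.04671088] from piv [ 0.64468249 -0.04685515]
grip ang 107.60590591569517
origin from gate [ 0.64456691 -0.04661724] from piv [ 0.64469195 -0.04676776]
grip ang 107.56012379813183
rearLprong front [0.01960899 0.04868514]
rearRprong front [ 0.02342118 -0.04604827]
padL [-0.04084749  0.05030959]
padR [-0.03993604 -0.04524621]
```

Request:
play_rows(rows=[[[0,0,-7],[0,0,-10],0],[[0,0,-7],[0,0,-10],0],[[0,0,-7],[0,0,-10],0],[[0,0,-7],[0,0,-10],0],[[0,0,-7],[0,0,-10],0],[[0,0,-7],[0,0,-10],0],[[0,0,-7],[0,0,-10],0],[[0,0,-7],[0,0,-10],0],[[0,0,-6.8],[0,0,-10],0],[[0,0,0],[36.4,14.6,0],0],[[0,0,0],[36.4,14.6,0],0],[[0,0,0],[36.4,14.6,0],0]])

```text
t: 1.15
tcp_pos: [0.2631, -0.4877, 0.3289]
tool_rot: [0.756, 0.654, 0.0, -0.0]
force: [0.9, -0.2, 0.4]
finger_gap: 1.002
gripper_force: 0.0
```

Request:
play_rows(rows=[[[0,0,0],[36.4,14.6,0],0],[[0,0,0],[36.4,14.6,0],0],[[0,0,0],[36.4,14.6,0],0],[[0,0,0],[36.4,14.6,0],0],[[0,0,0],[36.4,14.6,0],0],[[0,0,0],[36.4,14.6,0],0],[[0,0,0],[36.4,14.6,0],0],[[0,0,0],[39,0,0],0],[[0,0,0],[39,0,0],0],[[0,0,0],[39,0,0],0],[[0,0,0],[39,0,0],0],[[0,0,0],[39,0,0],0]])

```text
t: 2.15
tcp_pos: [0.4275, -0.056, 0.3293]
tool_rot: [0.756, 0.655, 0.0, -0.0]
force: [1.9, 0.2, 0.2]
finger_gap: 0.998
gripper_force: 0.0
```

Request:
play_rows(rows=[[[0,0,0],[39,0,0],0],[[0,0,0],[39,0,0],0],[[0,0,0],[39,0,0],0],[[0,0,0],[39,0,0],0],[[0,0,0],[40,1.3,0],0],[[0,0,0],[40,1.3,0],0],[[0,0,0],[40,1.3,0],0],[[0,0,0],[40,1.3,15],0],[[0,0,0],[40,1.3,15],0],[[0,0,0],[35,1.3,15],0],[[0,0,0],[0,0,15],0],[[0,0,0],[0,0,0],0]])

```text
t: 3.15
tcp_pos: [0.4882, 0.3271, 0.2662]
tool_rot: [0.754, 0.656, -0.004, -0.001]
force: [-0.5, -0.9, -0.4]
finger_gap: 0.997
gripper_force: 0.0
```

```bash
cat >> h.py <<'E'
def to(x,y,z,ty):  # delta in tool axes, mm and deg about tool z (ty: wanted angle of tool y, deg)
    s=sense();Rm=R.from_quat(s["tool_rot"]).as_matrix();a=np.degrees(np.arctan2(Rm[1,1],Rm[0,1]))
    print("pos",s["tcp_pos"].round(4),"ty",a.round(2),"tilt",Rm[:,2].round(3),"t",round(s["t"],2),"F",s["force"].round(1),"gap",round(s["finger_gap"],3))
    print("dtool mm",(Rm.T@(np.array([x,y,z])-s["tcp_pos"])*1000).round(1),"turn z",round(-(ty-a),2))
E
python3 -c "
from h import *
to(.4914,.3351,.036,-8.1)
p,d=snapshot('top');c=cal('top');np.savez('t1.npz',p=p,d=d)
c=cal('wrist');p,d=snapshot('wrist');cv2.imwrite('pics/w1.png',p[...,::-1]);P=cloud(c,d)
v=p.max(2);m=(v<75)&(P[...,2]>.05)&(P[...,2]<.085)&(abs(P[...,0]-.49)<.06)&(abs(P[...,1]-.335)<.1)
print(m.sum(),cv2.minAreaRect((P[m][:,:2]*1000).astype(np.float32)))"
```

```text
pos [0.4882 0.3271 0.2662] ty -7.94 tilt [-0.007 -0.003 -1.   ] t 3.15 F [-0.5 -0.9 -0.4] gap 0.997
dtool mm [  9.3   3.6 230.1] turn z 0.16
6913 ((492.4590148925781, 338.298828125), (129.19049072265625, 48.98919677734375), 81.68509674072266)
```

Request:
play_rows(rows=[[[0,0,0],[5,1.2,25],0],[[0,0,0],[5,1.2,25],0],[[0,0,0],[0,0,25],0],[[0,0,0],[0,0,25],0],[[0,0,0],[0,0,25],0],[[0,0,0],[0,0,25],0],[[0,0,0],[0,0,25],0],[[0,0,0],[0,0,20],0],[[0,0,0],[0,0,15],0],[[0,0,0],[0,0,10],0],[[0,0,0],[0,0,8],0],[[0,0,0],[0,0,0],0]])

```text
t: 4.25
tcp_pos: [0.4945, 0.3348, 0.0417]
tool_rot: [0.756, 0.655, -0.0, -0.0]
force: [-0.2, -0.1, 0.7]
finger_gap: 1.0
gripper_force: 0.0
```

```bash
python3 -c "
from h import *
to(.492,.3365,.036,-8.1)"
```

```text
pos [0.4945 0.3348 0.0417] ty -8.2 tilt [-0.001 -0.    -1.   ] t 4.25 F [-0.2 -0.1  0.7] gap 1.0
dtool mm [ 1.4 -2.7  5.7] turn z -0.1
```

Request:
play_rows(rows=[[[0,0,0],[1.4,-2.7,5],0],[[0,0,0],[0,0,0],0.1],[[0,0,0],[0,0,0],1],[[0,0,0],[0,0,0],1],[[0,0,0],[0,0,0],1],[[0,0,0],[0,0,0],1],[[0,0,0],[0,0,0],1],[[0,0,0],[0,0,0],1],[[0,0,0],[0,0,0],1],[[0,0,0],[0,0,0],1]], grip_force=60)

```text
t: 5.08
tcp_pos: [0.4932, 0.3377, 0.0384]
tool_rot: [0.755, 0.655, 0.002, 0.001]
force: [0.8, 0.3, 5.6]
finger_gap: 0.57
gripper_force: 61.4
```

Request:
play_rows(rows=[[[0,0,0],[0,0,-5],1],[[0,0,0],[0,0,-15],1],[[0,0,0],[0,0,-25],1],[[0,0,0],[0,0,-30],1],[[0,0,0],[0,0,-30],1],[[0,0,0],[0,0,-30],1],[[0,0,0],[0,0,-30],1],[[0,0,0],[0,0,-30],1],[[0,0,0],[0,0,-25],1],[[0,0,0],[0,0,-20],1],[[0,0,0],[0,0,-10],1],[[0,0,0],[0,0,0],1]])

```text
t: 6.08
tcp_pos: [0.4919, 0.3377, 0.2884]
tool_rot: [0.755, 0.655, 0.001, 0.0]
force: [0.9, -0.3, -5.4]
finger_gap: 0.566
gripper_force: 63.8
```

```bash
python3 -c "
from h import *
y=np.radians(-6.2);Rm=np.array([[np.cos(y),-np.sin(y)],[np.sin(y),np.cos(y)]])
t=np.array([.6447,-.0467])+Rm@[-.004,0];print(t)
to(*t,.29,-6.2)
c=cal('wrist');p,d=snapshot('wrist');cv2.imwrite('pics/w2.png',p[...,::-1]);np.savez('w2.npz',p=p,d=d,c=c)"
```

```text
[ 0.6407234 -0.046268 ]
pos [0.4919 0.3377 0.2884] ty -8.12 tilt [ 0.002  0.001 -1.   ] t 6.08 F [ 0.9 -0.3 -5.4] gap 0.566
dtool mm [-359.1  201.6   -1.8] turn z -1.92
```

View pics/w2.png

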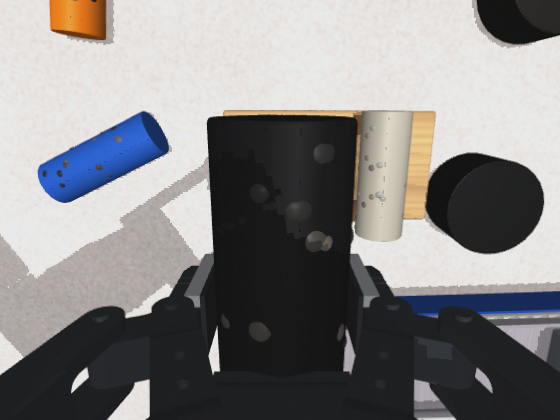

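The dark core is held, with its far end at (283,117), and the pale core is still in the rack. Next I'll carry it over the clamp.

Request:
play_rows(rows=[[[0,0,-1.9],[0,0,0],1],[[0,0,0],[-25.7,13.4,0],1],[[0,0,0],[-40,20.7,0],1],[[0,0,0],[-40,20.7,0],1],[[0,0,0],[-40,20.7,0],1],[[0,0,0],[-40,20.7,0],1],[[0,0,0],[-40,20.7,0],1],[[0,0,0],[-40,20.7,0],1],[[0,0,0],[-40,20.7,0],1],[[0,0,0],[-35,18.2,0],1],[[0,0,0],[-25,12.9,0],1],[[0,0,0],[0,0,0],1]])

```text
t: 7.13
tcp_pos: [0.6331, -0.0316, 0.2835]
tool_rot: [0.747, 0.665, -0.002, 0.0]
force: [-0.2, 0.6, -5.5]
finger_gap: 0.565
gripper_force: 63.9
```

```bash
python3 -c "
from h import *
to(.6407,-.0463,.142,-6.2)
c=cal('wrist');p,d=snapshot('wrist');cv2.imwrite('pics/w3.png',p[...,::-1]);np.savez('w3.npz',p=p,d=d,c=c)"
```

```text
pos [ 0.6331 -0.0316  0.2835] ty -6.59 tilt [-0.003 -0.004 -1.   ] t 7.13 F [-0.2  0.6 -5.5] gap 0.565
dtool mm [-13.1   9.6 141.5] turn z -0.39
```

View pics/w3.png

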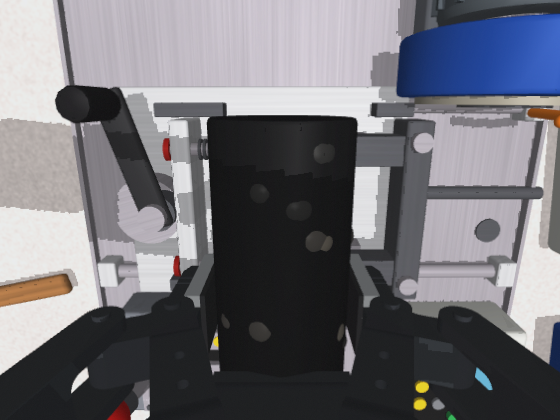

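The wrist view shows the cam pivot hub at (152,217), the left grip end at (72,103), and the yoke bar and rear jaw on either side of the core. I'll use it to cross-check the grinder frame.

```bash
python3 -c "
from h import *
z=np.load('w3.npz',allow_pickle=True);c=z['c'].item();d=z['d']
y=np.radians(-6.2);Rm=np.array([[np.cos(y),-np.sin(y)],[np.sin(y),np.cos(y)]])
o=np.array([.6447,-.0467])
for n,uv in dict(hub=(152,217),grip=(72,103),redL=(167,149),redR=(177,267),rearpostL=(424,143),rearpostR=(409,287),yoke=(189,160),rearfaceL=(357,150)).items():
    q=atdepth(c,uv,d[uv[1],uv[0]])[0];print(n,q.round(4),((Rm.T@(q[:2]-o))*1000).round(1))
to(.6407,-.0463,.142,-6.2)"
```

```text
hub [ 0.5376 -0.0308  0.165 ] [-108.2    4.3]
grip [0.5217 0.0518 0.2027] [-132.9   84.6]
redL [0.5531 0.015  0.1491] [-97.7  51.5]
redR [ 0.542  -0.079   0.1487] [-98.6 -43.2]
rearpostL [7.347e-01 2.000e-04 1.645e-01] [84.4 56.3]
rearpostR [ 0.7229 -0.1101  0.1629] [ 84.6 -54.6]
yoke [0.5672 0.0049 0.1472] [-82.6  43. ]
rearfaceL [ 6.901e-01 -6.000e-04  1.565e-01] [40.1 50.7]
pos [ 0.6315 -0.0281  0.2833] ty -6.52 tilt [-0.005  0.001 -1.   ] t 7.18 F [-1.   1.2 -7.8] gap 0.567
dtool mm [-17.   12.  141.3] turn z -0.32
```

Request:
play_rows(rows=[[[0,0,0],[-8,6,0],1],[[0,0,0],[-8,6,10],1],[[0,0,0],[0,0,20],1],[[0,0,0],[0,0,20],1],[[0,0,0],[0,0,20],1],[[0,0,0],[0,0,15],1],[[0,0,0],[0,0,5],1],[[0,0,0],[0,0,0],1],[[0,0,0],[0,0,0],1]])

```text
t: 7.93
tcp_pos: [0.6423, -0.0415, 0.1968]
tool_rot: [0.744, 0.668, -0.0, -0.0]
force: [0.1, 0.3, -6.2]
finger_gap: 0.568
gripper_force: 63.8
```

```bash
python3 -c "
from h import *
to(.6417,-.0451,.142,-6.2)"
```

```text
pos [ 0.6423 -0.0415  0.1968] ty -6.18 tilt [-0. -0. -1.] t 7.93 F [ 0.1  0.3 -6.2] gap 0.568
dtool mm [-3.6 -0.2 54.8] turn z 0.02
```

Request:
play_rows(rows=[[[0,0,0],[-3.6,0,10],1],[[0,0,0],[0,0,15],1],[[0,0,0],[0,0,12],1],[[0,0,0],[0,0,7],1],[[0,0,0],[0,0,4],1],[[0,0,0],[0,0,3],1],[[0,0,0],[0,0,2],1],[[0,0,0],[0,0,1],1],[[0,0,0],[0,0,0],1],[[0,0,0],[0,0,0],1]])

```text
t: 8.77
tcp_pos: [0.642, -0.0456, 0.1435]
tool_rot: [0.744, 0.668, 0.0, 0.0]
force: [0.1, 0.0, -7.0]
finger_gap: 0.567
gripper_force: 64.0
```

```bash
python3 -c "
from h import *
to(.6417,-.0451,.137,-6.2)
p,d=snapshot('side');cv2.imwrite('pics/s2.png',cv2.resize(p[110:260,130:340,::-1],None,fx=3.5,fy=3.5,interpolation=cv2.INTER_CUBIC))"
```

```text
pos [ 0.642  -0.0456  0.1435] ty -6.23 tilt [ 0.001 -0.    -1.   ] t 8.77 F [ 0.1  0.  -7. ] gap 0.567
dtool mm [ 0.4 -0.4  6.5] turn z -0.03
```

View pics/s2.png

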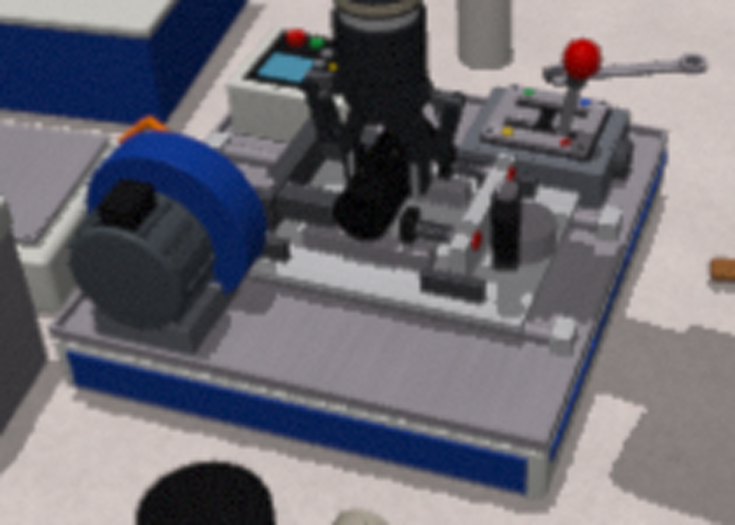

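The core's end, at (368,205) in the crop, sits between the rear prong at (310,195) and the front pad at (410,222), just above the rails. I'll lower it slowly until it touches.

Request:
play_rows(rows=[[[0,0,0],[0,0,1],1],[[0,0,0],[0,0,1],1],[[0,0,0],[0,0,1],1],[[0,0,0],[0,0,1],1],[[0,0,0],[0,0,0.5],1],[[0,0,0],[0,0,0],1],[[0,0,0],[0,0,0],1]])

```text
t: 9.4
tcp_pos: [0.6416, -0.0455, 0.1385]
tool_rot: [0.745, 0.668, -0.0, -0.0]
force: [-0.6, 0.2, -7.1]
finger_gap: 0.568
gripper_force: 64.0
```

Request:
play_rows(rows=[[[0,0,0],[0,0,0.5],1],[[0,0,0],[0,0,0.5],1],[[0,0,0],[0,0,0],1],[[0,0,0],[0,0,0],1]])

```text
t: 9.73
tcp_pos: [0.6417, -0.0455, 0.1375]
tool_rot: [0.745, 0.668, -0.0, -0.0]
force: [-0.2, 0.3, -6.5]
finger_gap: 0.565
gripper_force: 64.0
```

Request:
play_rows(rows=[[[0,0,0],[0,0,0.5],1],[[0,0,0],[0,0,0.5],1],[[0,0,0],[0,0,0],1],[[0,0,0],[0,0,0],1]])

```text
t: 10.07
tcp_pos: [0.6418, -0.0456, 0.1369]
tool_rot: [0.745, 0.668, 0.0, 0.0]
force: [-0.8, 0.6, -4.5]
finger_gap: 0.566
gripper_force: 64.0
```

Request:
play_rows(rows=[[[0,0,0],[0,0,0.5],1],[[0,0,0],[0,0,0],1],[[0,0,0],[0,0,0],1]])

```text
t: 10.32
tcp_pos: [0.6418, -0.0455, 0.1368]
tool_rot: [0.744, 0.668, 0.0, 0.0]
force: [-1.4, 0.5, 0.0]
finger_gap: 0.562
gripper_force: 64.4
```

Request:
play_rows(rows=[[[0,0,0],[0,0,0],0.44],[[0,0,0],[0,0,0],0.43],[[0,0,0],[0,0,0],0.42],[[0,0,0],[0,0,0],0.41],[[0,0,0],[0,0,0],0.4],[[0,0,0],[0,0,0],0.38],[[0,0,0],[0,0,0],0.35],[[0,0,0],[0,0,0],0.3],[[0,0,0],[0,0,0],0.2],[[0,0,0],[0,0,0],0.1],[[0,0,0],[0,0,0],0.1]])

```text
t: 11.23
tcp_pos: [0.6417, -0.0455, 0.1361]
tool_rot: [0.745, 0.668, 0.0, 0.0]
force: [0.6, 0.7, -0.7]
finger_gap: 0.901
gripper_force: 0.0
```

The core touched down softly and is released. I'll rise and check it.

Request:
play_rows(rows=[[[0,0,0],[0,0,0],0],[[0,0,0],[0,0,-5],0],[[0,0,0],[0,0,-10],0],[[0,0,0],[0,0,-20],0],[[0,0,0],[0,0,-25],0],[[0,0,0],[0,0,-25],0],[[0,0,0],[0,0,-20],0],[[0,0,0],[0,0,-15],0],[[0,0,0],[0,0,-5],0],[[0,0,0],[0,0,0],0],[[0,0,0],[0,0,0],0]])

```text
t: 12.15
tcp_pos: [0.6414, -0.0454, 0.2611]
tool_rot: [0.744, 0.668, -0.0, -0.0]
force: [0.2, 0.1, 0.8]
finger_gap: 1.002
gripper_force: 0.0
```

```bash
python3 -c "
from h import *
to(.519,.0492,.29,11.4)
c=cal('wrist');p,d=snapshot('wrist');cv2.imwrite('pics/w4.png',p[...,::-1]);np.savez('w4.npz',p=p,d=d,c=c)"
```

```text
pos [ 0.6414 -0.0454  0.2611] ty -6.23 tilt [-0.  0. -1.] t 12.15 F [0.2 0.1 0.8] gap 1.002
dtool mm [  80.8 -131.9  -28.9] turn z -17.63
```

View pics/w4.png

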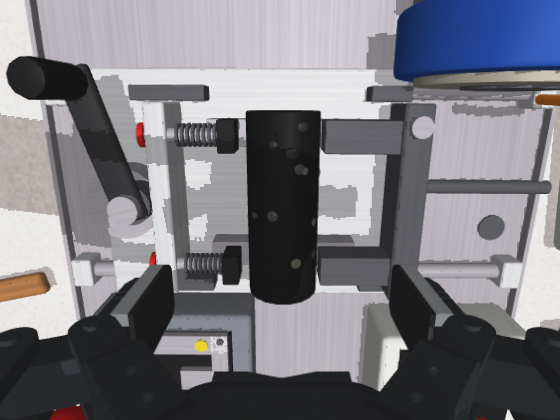

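The core lies centred between the prongs at (248–320, 110–303), with about 9 px of gap on the pad side at u=238–248. The cam grip is at (30,75). Next I'll move above the grip.

Request:
play_rows(rows=[[[0,0,-5.9],[0,0,0],0.2],[[0,0,-5.9],[0,0,0],0.3],[[0,0,-5.8],[0,0,0],0.4],[[0,0,0],[15,-13,0],0.4],[[0,0,0],[25,-21.6,0],0.4],[[0,0,0],[28,-24.2,0],0.4],[[0,0,0],[25,-21.6,0],0.4],[[0,0,0],[16,-14,0],0.4],[[0,0,0],[8,-7,0],0.4],[[0,0,0],[0,0,0],0.4],[[0,0,0],[0,0,0],0.4]])

```text
t: 13.12
tcp_pos: [0.5199, 0.049, 0.2608]
tool_rot: [0.633, 0.774, -0.0, 0.0]
force: [0.8, -0.2, -0.5]
finger_gap: 0.601
gripper_force: 0.0
```

```bash
python3 -c "
from h import *
z=np.load('w4.npz',allow_pickle=True);c=z['c'].item();P=cloud(c,z['d']);p=z['p']
y=np.radians(-6.2);Rm=np.array([[np.cos(y),-np.sin(y)],[np.sin(y),np.cos(y)]]);o=np.array([.6452,-.046])
g=(P[...,:2]-o)@Rm*1000
for n,sl in(('core',(slice(105,310),slice(258,310))),):
  q=g[sl];zz=P[sl][...,2];m=(zz>.15)&(zz<.18);print('core y',np.percentile(q[m][:,1],[.5,99.5]),'x med at top',np.median(q[m&(zz>.168)][:,0]),zz[m].max())
q=g[120:150,322:400];zz=P[120:150,322:400,2];m=zz>.145;print('rear face x',np.percentile(q[m][:,0],[1,3]),'y',np.median(q[m][:,1]))
q=g[250:285,322:380];zz=P[250:285,322:380,2];m=zz>.145;print('rear face x',np.percentile(q[m][:,0],[1,3]),'y',np.median(q[m][:,1]))
q=g[120:150,215:245];zz=P[120:150,215:245,2];m=(zz>.145)&(zz<.165);print('pad x',np.percentile(q[m][:,0],[97,99]))
q=g[245:285,220:245];zz=P[245:285,220:245,2];m=(zz>.145)&(zz<.165);print('pad x',np.percentile(q[m][:,0],[97,99]))
to(.519,.0492,.176,11.4)
c=cal('wrist');p,d=snapshot('wrist');P=cloud(c,d);m=(P[...,2]>.195)&(P[...,2]<.21)&(np.hypot(P[...,0]-.519,P[...,1]-.05)<.03)
print('griptop',m.sum(),P[m].mean(0),cv2.minEnclosingCircle((P[m][:,:2]*1000).astype(np.float32)))"
```

```text
core y [-63.06969375  65.50234578] x med at top -3.4665203310788306 0.17348114880679977
rear face x [23.86780361 24.38272862] y 50.40678197773932
rear face x [24.73744365 25.56290794] y -44.48882478034261
pad x [-35.08653569 -35.02423793]
pad x [-35.68104075 -35.62653733]
pos [0.5199 0.049  0.2608] ty 11.4 tilt [ 0.001 -0.    -1.   ] t 13.12 F [ 0.8 -0.2 -0.5] gap 0.601
dtool mm [ 0.4 -0.8 84.8] turn z -0.0
griptop 1128 [0.520531   0.05285658 0.20186729] ((520.9404907226562, 51.87253189086914), 10.803466796875)
```

Request:
play_rows(rows=[[[0,0,0],[1.5,0,15],0.4],[[0,0,0],[0,0,20],0.4],[[0,0,0],[0,0,20],0.4],[[0,0,0],[0,0,15],0.4],[[0,0,0],[0,0,8],0.4],[[0,0,0],[0,0,5],0.4],[[0,0,0],[0,0,0],0.4],[[0,0,0],[0,0,0],0.6],[[0,0,0],[0,0,0],0.8],[[0,0,0],[0,0,0],0.8],[[0,0,0],[0,0,0],0.8],[[0,0,0],[0,0,0],0.8]], grip_force=40)

```text
t: 14.17
tcp_pos: [0.5206, 0.0507, 0.1792]
tool_rot: [0.634, 0.774, 0.001, 0.002]
force: [2.5, 0.3, 1.4]
finger_gap: 0.241
gripper_force: 39.2
```

```bash
cat >> h.py <<'E'
def cam():
    s=sense();v=s["tcp_pos"][:2]-np.array([.5358,-.0341]);print("cam r",np.hypot(*v).round(4),"a",np.radians(np.degrees(np.arctan2(v[1],v[0]))-90+6.2).round(3))
E
python3 -c "
from h import *
to(.519,.0492,.176,11.4);cam()"
```

```text
pos [0.5206 0.0507 0.1792] ty 11.37 tilt [ 0.004 -0.    -1.   ] t 14.17 F [2.5 0.3 1.4] gap 0.241
dtool mm [-1.1 -1.9  3.2] turn z -0.03
cam r 0.0861 a 0.286
```

Request:
play_rows(rows=[[[0,0,-2.5],[0,-3.7,0],0.8],[[0,0,-5],[0,-7.4,0],0.8],[[0,0,-5],[0,-7.4,0],0.8],[[0,0,-5],[0,-7.4,0],0.8],[[0,0,-5],[0,-7.4,0],0.8],[[0,0,0],[0,0,0],0.8]])

```text
t: 14.67
tcp_pos: [0.4895, 0.0382, 0.1791]
tool_rot: [0.469, 0.883, 0.001, 0.003]
force: [3.3, -2.1, 1.4]
finger_gap: 0.247
gripper_force: 39.4
```

```bash
python3 -c "
from h import *
to(.519,.0492,.176,11.4);cam()"
```

```text
pos [0.4895 0.0382 0.1791] ty 34.0 tilt [ 0.005 -0.002 -1.   ] t 14.67 F [ 3.3 -2.1  1.4] gap 0.247
dtool mm [-7.4 30.7  3.3] turn z 22.6
cam r 0.0859 a 0.678
```

Request:
play_rows(rows=[[[0,0,-5],[0,-7.4,0],0.8],[[0,0,-5],[0,-7.4,0],0.8],[[0,0,-5],[0,-7.4,0],0.8],[[0,0,-5],[0,-7.4,0],0.8],[[0,0,-5],[0,-7.4,0],0.8],[[0,0,-5],[0,-7.4,0],0.8],[[0,0,0],[0,0,0],0.8],[[0,0,0],[0,0,0],0.8]])

```text
t: 15.33
tcp_pos: [0.4604, 0.006, 0.1791]
tool_rot: [0.227, 0.974, -0.0, 0.003]
force: [5.7, -3.8, 1.1]
finger_gap: 0.244
gripper_force: 39.4
```

```bash
python3 -c "
from h import *
to(.519,.0492,.176,11.4);cam()
c=cal('wrist');p,d=snapshot('wrist');cv2.imwrite('pics/w5.png',p[...,::-1]);np.savez('w5.npz',p=p,d=d,c=c)"
```

```text
pos [0.4604 0.006  0.1791] ty 63.78 tilt [ 0.007 -0.002 -1.   ] t 15.33 F [ 5.7 -3.8  1.1] gap 0.244
dtool mm [-33.5  64.7   3.4] turn z 52.38
cam r 0.0854 a 1.19
```

View pics/w5.png

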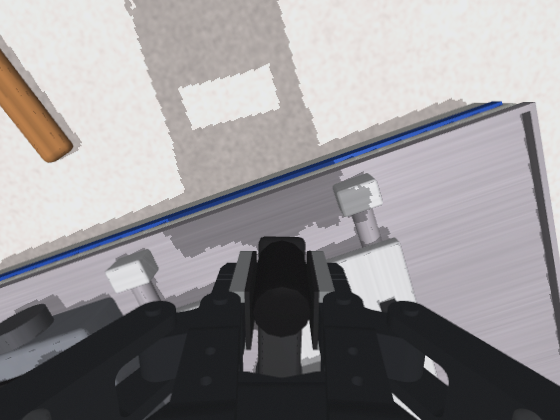

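The collars are hidden in this view, which shows only the grip in the fingers at (283,300). I'll advance to just under the estimate, release, and look from above.

Request:
play_rows(rows=[[[0,0,-3.5],[0,-5.2,0],0.8],[[0,0,-3.5],[0,-5.2,0],0.8],[[0,0,-3.5],[0,-5.2,0],0.8],[[0,0,0],[0,0,0],0.8],[[0,0,0],[0,0,0],0.8],[[0,0,0],[0,0,0],0.8]])

```text
t: 15.88
tcp_pos: [0.4547, -0.0076, 0.1791]
tool_rot: [0.138, 0.99, 0.0, 0.004]
force: [4.9, -0.9, 0.1]
finger_gap: 0.242
gripper_force: 39.5
```

```bash
python3 -c "
from h import *
to(.519,.0492,.176,11.4);cam()"
```

```text
pos [ 0.4547 -0.0076  0.1791] ty 74.18 tilt [ 0.007 -0.001 -1.   ] t 15.88 F [ 4.9 -0.9  0.1] gap 0.242
dtool mm [-46.3  72.2   3.5] turn z 62.78
cam r 0.0853 a 1.363
```

Request:
play_rows(rows=[[[0,0,0],[0,0,0],0.7],[[0,0,0],[0,0,0],0.6],[[0,0,0],[0,0,0],0.5],[[0,0,0],[0,0,-15],0.4],[[0,0,0],[0,0,-25],0.3],[[0,0,0],[0,0,-25],0.2],[[0,0,0],[-20,0,-10],0.2],[[0,0,0],[-30,0,0],0.2],[[0,0,0],[-30,0,0],0.2],[[0,0,0],[-20,0,0],0.2],[[0,0,-5],[-7,0,0],0.2],[[0,0,-4.6],[0,0,0],0.2]])

```text
t: 16.88
tcp_pos: [0.556, -0.0364, 0.2525]
tool_rot: [0.051, 0.999, -0.0, -0.0]
force: [0.5, -0.2, 0.7]
finger_gap: 0.801
gripper_force: 0.0
```

Request:
play_rows(rows=[[[0,0,0],[0,0,0],0.2],[[0,0,0],[0,0,0],0.2]])

```text
t: 17.05
tcp_pos: [0.5537, -0.0355, 0.2525]
tool_rot: [0.054, 0.999, 0.0, -0.001]
force: [1.2, 1.0, -0.1]
finger_gap: 0.8
gripper_force: 0.0
```

```bash
python3 -c "
from h import *
to(.5577,-.0365,.25,83.8)
c=cal('wrist');p,d=snapshot('wrist');cv2.imwrite('pics/w6.png',p[...,::-1]);np.savez('w6.npz',p=p,d=d,c=c)"
```

```text
pos [ 0.5537 -0.0355  0.2525] ty 83.86 tilt [-0.002  0.001 -1.   ] t 17.05 F [ 1.2  1.  -0.1] gap 0.8
dtool mm [-4.1 -0.6  2.5] turn z 0.06
```

View pics/w6.png

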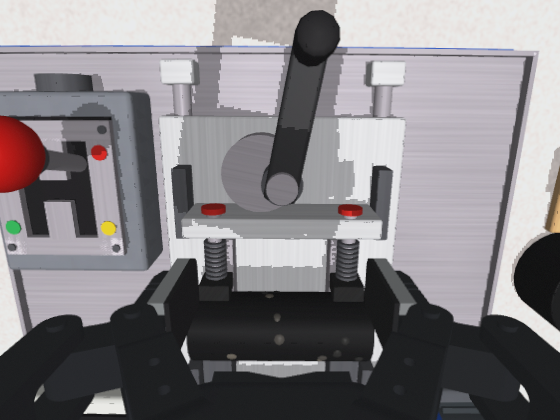

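```bash
cat > pm.py <<'E'
from h import *
import sys
y=np.radians(-6.2);Rm=np.array([[np.cos(y),-np.sin(y)],[np.sin(y),np.cos(y)]]);o=np.array([.6452,-.046])
def rep(f):
    z=np.load(f,allow_pickle=True);c=z['c'].item();P=cloud(c,z['d']);p=z['p'];hsv=cv2.cvtColor(p,cv2.COLOR_RGB2HSV)
    g=(P[...,:2]-o)@Rm*1000;Z=P[...,2]
    for s in(1,-1):
        near=(abs(g[...,1]-48*s)<20)
        m=near&((hsv[...,0]<8)|(hsv[...,0]>172))&(hsv[...,1]>150)&(abs(g[...,0]+95)<25)&(Z>.12)
        yk=(abs(g[...,1]-30*s)<9)&(Z>.143)&(Z<.1515)&(abs(g[...,0]+83)<25)&(hsv[...,1]<60)
        core=near&(Z>.162)&(Z<.178)&(abs(g[...,0])<20)
        pad=near&(Z>.15)&(Z<.16)&(g[...,0]<-20)&(g[...,0]>-52)&(hsv[...,2]<70)
        r=lambda m,k,q:np.percentile(g[m][:,k],q).round(1) if m.sum()>5 else None
        print(f,s,"red",m.sum(),r(m,0,[2,50,98]),Z[m].max().round(4) if m.any() else '',"yoke",yk.sum(),r(yk,0,[2,50,98]),"coretop x",r(core,0,50),"pad",r(pad,0,[2,98]))
    m=(Z>.197)&(Z<.208)&(hsv[...,2]<60)&(np.hypot(g[...,0]+110,g[...,1])<105)&(np.hypot(g[...,0]+110,g[...,1])>65)
    h=(Z>.16)&(Z<.172)&(np.hypot(g[...,0]+110,g[...,1])<9)
    if m.any():
        k=g[m].mean(0);print("knob",m.sum(),k,"a",np.arctan2(k[1],k[0]+110)-np.pi/2,"hub",h.sum(),g[h].mean(0))
for f in sys.argv[1:]:rep(f)
E
python3 pm.py w4.npz w6.npz
```

```text
w4.npz 1 red 152 [-101.3  -99.2  -97.5] 0.1518 yoke 599 [-96.6 -88.8 -82.3] coretop x -2.3 pad [-46.5 -24.2]
w4.npz -1 red 64 [-101.8 -100.   -98.2] 0.1495 yoke 500 [-96.9 -89.  -82.5] coretop x -2.1 pad [-47.1 -24.6]
knob 1512 [-131.783873     83.13128458] a 0.2562796372182603 hub 530 [-110.003674      0.24388924]
w6.npz 1 red 236 [-92.4 -91.8 -88.4] 0.151 yoke 547 [-85.3 -79.1 -71.4] coretop x -7.0 pad [-37.7 -21.3]
w6.npz -1 red 238 [-93.  -92.4 -89. ] 0.1507 yoke 563 [-85.7 -79.  -71.2] coretop x -6.8 pad [-38.3 -21.9]
knob 1685 [-192.88073039   17.98565736] a 1.357103110444677 hub 622 [-110.19965789    0.29544322]
```

The collars at (213,209) and (350,210) protrude about 2.4 mm more than before, and the pads touch the core. That puts the compression at roughly 2.2 mm, so I'll nudge the lever by about 0.05 rad to centre it near 3 mm.

Request:
play_rows(rows=[[[0,0,5],[0,0,0],0.3],[[0,0,4.7],[0,0,0],0.4],[[0,0,0],[15,0,0],0.4],[[0,0,0],[30,0,0],0.4],[[0,0,0],[30,0,0],0.4],[[0,0,0],[20,0,0],0.4],[[0,0,0],[8,0,5],0.4],[[0,0,0],[0,0,18],0.4],[[0,0,0],[0,0,22],0.4],[[0,0,0],[0,0,18],0.4],[[0,0,0],[0,0,10],0.4],[[0,0,0],[0,0,0],0.4]])

```text
t: 18.1
tcp_pos: [0.4545, -0.0077, 0.1781]
tool_rot: [0.137, 0.991, 0.0, -0.002]
force: [0.2, 0.2, -1.2]
finger_gap: 0.603
gripper_force: 0.0
```

Request:
play_rows(rows=[[[0,0,0],[0,0,0],0.6],[[0,0,0],[0,0,0],0.8],[[0,0,0],[0,0,0],0.8],[[0,0,0],[0,0,0],0.8],[[0,0,0],[0,0,0],0.8]])

```text
t: 18.52
tcp_pos: [0.4564, -0.0081, 0.1808]
tool_rot: [0.137, 0.991, -0.0, 0.001]
force: [0.2, -0.9, 1.4]
finger_gap: 0.244
gripper_force: 39.1
```

```bash
python3 -c "
from h import *
to(.4547,-.0076,.179,74.2);cam()"
```

```text
pos [ 0.4564 -0.0081  0.1808] ty 74.25 tilt [ 0.003 -0.001 -1.   ] t 18.52 F [ 0.2 -0.9  1.4] gap 0.244
dtool mm [ 1.7 -0.   1.8] turn z 0.05
cam r 0.0836 a 1.362
```

Request:
play_rows(rows=[[[0,0,-1.7],[0,-2.5,0],0.8],[[0,0,-1.7],[0,-2.5,0],0.8],[[0,0,0],[0,0,0],0.8],[[0,0,0],[0,0,0],0.8],[[0,0,0],[0,0,0],0.8]])

```text
t: 18.93
tcp_pos: [0.4553, -0.0115, 0.1808]
tool_rot: [0.109, 0.994, 0.001, 0.002]
force: [1.9, 5.9, 1.2]
finger_gap: 0.247
gripper_force: 39.3
```

```bash
python3 -c "
from h import *
to(.5537,-.0355,.2525,83.8);cam()"
```

```text
pos [ 0.4553 -0.0115  0.1808] ty 77.47 tilt [ 0.003  0.003 -1.   ] t 18.93 F [1.9 5.9 1.2] gap 0.247
dtool mm [-101.4   -1.9  -71.4] turn z -6.33
cam r 0.0836 a 1.405
```

Request:
play_rows(rows=[[[0,0,0],[0,0,0],0.7],[[0,0,0],[0,0,0],0.6],[[0,0,0],[0,0,0],0.5],[[0,0,0],[0,0,-15],0.4],[[0,0,0],[0,0,-25],0.3],[[0,0,0],[0,0,-25],0.2],[[0,0,0],[-20,0,-8],0.2],[[0,0,0],[-30,0,0],0.2],[[0,0,0],[-30,0,0],0.2],[[0,0,0],[-20,-2,0],0.2],[[0,0,-6.3],[0,0,0],0.2],[[0,0,0],[0,0,0],0.2]])

```text
t: 19.93
tcp_pos: [0.5522, -0.0366, 0.2527]
tool_rot: [0.052, 0.999, -0.0, -0.0]
force: [-0.4, 0.1, 0.1]
finger_gap: 0.795
gripper_force: 0.0
```

Request:
play_rows(rows=[[[0,0,0],[0,0,0],0.2],[[0,0,0],[0,0,0],0.2]])

```text
t: 20.1
tcp_pos: [0.5504, -0.0358, 0.2528]
tool_rot: [0.054, 0.999, 0.0, -0.001]
force: [-0.4, -0.4, 0.2]
finger_gap: 0.797
gripper_force: 0.0
```

```bash
python3 -c "
from h import *
to(.5537,-.0355,.2525,83.8)
c=cal('wrist');p,d=snapshot('wrist');cv2.imwrite('pics/w7.png',p[...,::-1]);np.savez('w7.npz',p=p,d=d,c=c)
y=np.radians(-6.2);Rm=np.array([[np.cos(y),-np.sin(y)],[np.sin(y),np.cos(y)]]);o=np.array([.6452,-.046])
p,d=snapshot('side');c2=cal('side');hsv=cv2.cvtColor(p,cv2.COLOR_RGB2HSV);P=cloud(c2,d);g=(P[...,:2]-o)@Rm*1000
m=((hsv[...,0]<6)|(hsv[...,0]>174))&(hsv[...,1]>150)&(P[...,2]>.2)&(abs(g[...,0]+130)<60)&(abs(g[...,1]+150)<60)
v,u=np.nonzero(m);(ce,r)=cv2.minEnclosingCircle(np.c_[u,v].astype(np.float32));print('side knob px',ce,r,m.sum())
# intersect ray with lever sphere in left slot: param fore
ry=rays(c2,ce)[0];ry/=np.linalg.norm(ry);C=np.array(c2['xyz']);best=[]
for ac in(-.18,):
  for f in np.arange(-.3,.02,.01):
    k=195*np.array([np.sin(f),-np.sin(ac)*np.cos(f),np.cos(ac)*np.cos(f)])+[-100,-165,30]
    w=np.r_[o+Rm@(k[:2]/1000),k[2]/1000];e=w-C;best.append((np.linalg.norm(e-ry*(e@ry)),f,w,k))
print(min(best,key=lambda b:b[0]))
"; python3 pm.py w6.npz w7.npz
```

```text
pos [ 0.5504 -0.0358  0.2528] ty 83.85 tilt [-0.002  0.    -1.   ] t 20.1 F [-0.4 -0.4  0.2] gap 0.797
dtool mm [-3.2  0.6  0.3] turn z 0.05
side knob px (295.0, 126.5) 5.590270042419434 91
(np.float64(0.0005284152700407295), np.float64(-0.17999999999999988), array([ 0.49696786, -0.16131879,  0.21874994]), array([-134.91076682, -130.65326226,  218.74994031]))
w6.npz 1 red 236 [-92.4 -91.8 -88.4] 0.151 yoke 547 [-85.3 -79.1 -71.4] coretop x -7.0 pad [-37.7 -21.3]
w6.npz -1 red 238 [-93.  -92.4 -89. ] 0.1507 yoke 563 [-85.7 -79.  -71.2] coretop x -6.8 pad [-38.3 -21.9]
knob 1685 [-192.88073039   17.98565736] a 1.357103110444677 hub 622 [-110.19965789    0.29544322]
w7.npz 1 red 239 [-92.3 -91.7 -88.4] 0.1505 yoke 543 [-84.7 -78.5 -70.7] coretop x -7.2 pad [-37.8 -21.1]
w7.npz -1 red 235 [-93.  -92.4 -89.2] 0.1505 yoke 565 [-85.1 -78.4 -70.3] coretop x -7.3 pad [-38.4 -21.6]
knob 1655 [-193.55910881   14.60178547] a 1.3977952021098385 hub 605 [-110.21008425    0.27427666]
```

The yoke advanced 0.7 mm while the collars stayed put, so the core is against the rear jaw and the pads are pressed in about 3 mm. Next is the feed lever.

Request:
play_rows(rows=[[[0,0,0],[0,0,-10],0],[[0,0,0],[0,0,-10],0],[[0,0,0],[4,-12,0],0],[[0,0,0],[8,-26,0],0],[[0,0,0],[9,-30,0],0],[[0,0,0],[9,-30,0],0],[[0,0,0],[7,-22,0],0],[[0,0,0],[3.7,-10,0],0],[[0,0,0],[0,0,0],0],[[0,0,0],[0,0,0],0],[[0,0,0],[0,0,0],0]])

```text
t: 21.12
tcp_pos: [0.4975, -0.1602, 0.2733]
tool_rot: [0.052, 0.999, 0.0, 0.0]
force: [0.1, 0.9, -0.4]
finger_gap: 1.004
gripper_force: 0.0
```

```bash
python3 -c "
from h import *
to(.496,-.161,.208,83.8)
c=cal('wrist');p,d=snapshot('wrist');cv2.imwrite('pics/w8.png',p[...,::-1]);P=cloud(c,d);hsv=cv2.cvtColor(p,cv2.COLOR_RGB2HSV)
m=((hsv[...,0]<6)|(hsv[...,0]>174))&(hsv[...,1]>150)&(P[...,2]>.195)&(P[...,2]<.26)
q=P[m];A=np.c_[2*q,np.ones(len(q))];s=np.linalg.lstsq(A,(q**2).sum(1),rcond=None)[0];print('sphere',m.sum(),s[:3],np.sqrt(s[3]+s[:3]@s[:3]),'ztop',q[:,2].max())"
```

```text
pos [ 0.4975 -0.1602  0.2733] ty 83.99 tilt [ 0.001  0.    -1.   ] t 21.12 F [ 0.1  0.9 -0.4] gap 1.004
dtool mm [ 1.5 -1.  65.3] turn z 0.19
sphere 3288 [ 0.49248612 -0.15994146  0.2185208 ] 0.017553413242804024 ztop 0.2373441771524555
```

Request:
play_rows(rows=[[[0,0,0],[4,0,10],0],[[0,0,0],[0,0,20],0],[[0,0,0],[0,0,20],0],[[0,0,0],[0,0,12],0],[[0,0,0],[0,0,3],0],[[0,0,0],[0,0,0],0.2],[[0,0,0],[0,0,0],0.4],[[0,0,0],[0,0,0],0.5],[[0,0,0],[0,0,0],0.7],[[0,0,0],[0,0,0],0.7],[[0,0,0],[0,0,0],0.7]], grip_force=30)

```text
t: 22.08
tcp_pos: [0.4938, -0.1608, 0.2091]
tool_rot: [0.053, 0.999, -0.0, 0.001]
force: [-0.7, 0.6, 4.6]
finger_gap: 0.402
gripper_force: 29.6
```

Run:
```python
from h import *
to(.4935,-.1602,.208,83.8)
y=np.radians(-6.2);Rm=np.array([[np.cos(y),-np.sin(y)],[np.sin(y),np.cos(y)]]);o=np.array([.6452,-.046])
s=sense();print("tcp grinder",(Rm.T@(s["tcp_pos"][:2]-o)*1000).round(1))
for f,a in((-.18,-.18),(-.2,-.18),(0,-.18),(0,.18),(.27,.18)):
    print(f,a,(195*np.array([np.sin(f),-np.sin(a)*np.cos(f),np.cos(a)*np.cos(f)])+[-100,-165,30]).round(1))
```

```text
pos [ 0.4938 -0.1608  0.2091] ty 83.97 tilt [ 0.002 -0.001 -1.   ] t 22.08 F [-0.7  0.6  4.6] gap 0.402
dtool mm [0.4 0.5 1.1] turn z 0.17
tcp grinder [-138.1 -130.4]
-0.18 -0.18 [-134.9 -130.7  218.7]
-0.2 -0.18 [-138.7 -130.8  218. ]
0 -0.18 [-100.  -130.1  221.8]
0 0.18 [-100.  -199.9  221.8]
0.27 0.18 [ -48.  -198.6  214.9]
```

Request:
play_rows(rows=[[[0,0,0],[-4,0,-0.5],0.7],[[0,0,0],[-8,0,-1],0.7],[[0,0,0],[-10,0,-1],0.7],[[0,0,0],[-8,0,-0.5],0.7],[[0,0,0],[-5,0,0],0.7],[[0,0,0],[-3,0,0],0.7],[[0,0,0],[0,0,0],0.7],[[0,0,0],[0,0,0],0.7]])

```text
t: 22.75
tcp_pos: [0.5315, -0.1643, 0.2121]
tool_rot: [0.053, 0.999, 0.0, 0.0]
force: [-1.0, 2.7, 7.0]
finger_gap: 0.402
gripper_force: 30.1
```

```bash
cat > g.py <<'E'
from h import *
y=np.radians(-6.2);Rm=np.array([[np.cos(y),-np.sin(y)],[np.sin(y),np.cos(y)]]);o=np.array([.6452,-.046])
s=sense();print("tcp grinder",(Rm.T@(s["tcp_pos"][:2]-o)*1000).round(1),s["tcp_pos"][2].round(4),"F grinder",(Rm.T@s["force"][:2]).round(1),s["force"][2].round(1),s["t"])
c=cal('wrist');p,d=snapshot('wrist');P=cloud(c,d);hsv=cv2.cvtColor(p,cv2.COLOR_RGB2HSV)
m=((hsv[...,0]<6)|(hsv[...,0]>174))&(hsv[...,1]>150)&(P[...,2]>.19)&(P[...,2]<.26)
q=P[m]
if len(q)>30:
    A=np.c_[2*q,np.ones(len(q))];z=np.linalg.lstsq(A,(q**2).sum(1),rcond=None)[0];print('sphere',m.sum(),(Rm.T@(z[:2]-o)*1000).round(1),z[2],np.sqrt(z[3]+z[:3]@z[:3]))
E
python3 g.py
```

```text
tcp grinder [-100.3 -129.9] 0.2121 F grinder [-1.3  2.6] 7.0 22.75
sphere 7138 [-103.4 -129. ] 0.22176606619664951 0.017894256859710272
```

Request:
play_rows(rows=[[[0,0,0],[-2.5,0,0],0.7],[[0,0,0],[0,-4,0],0.7],[[0,0,0],[0,-5,-0.5],0.7],[[0,0,0],[0,-6,-0.5],0.7],[[0,0,0],[0,0,0],0.7],[[0,0,0],[0,0,0],0.7]])

```text
t: 23.3
tcp_pos: [0.5324, -0.1788, 0.2138]
tool_rot: [0.053, 0.999, 0.001, 0.001]
force: [-0.6, 2.8, 10.6]
finger_gap: 0.4
gripper_force: 30.6
```

```bash
python3 g.py
```

```text
tcp grinder [ -97.8 -144.2] 0.2138 F grinder [-0.9  2.8] 10.6 23.3
sphere 7207 [-101.7 -143.4] 0.22392677877650757 0.017780088972228023
```

Request:
play_rows(rows=[[[0,0,0],[0,-5,-1],0.7],[[0,0,0],[0,-8,-0.5],0.7],[[0,0,0],[0,-8,-0.5],0.7],[[0,0,0],[0,-8,0],0.7],[[0,0,0],[0,-8,0.5],0.7],[[0,0,0],[0,-8,1],0.7],[[0,0,0],[0,-6,1],0.7],[[0,0,0],[0,-4,0.5],0.7],[[0,0,0],[0,0,0],0.7],[[0,0,0],[0,0,0],0.7]])

```text
t: 24.18
tcp_pos: [0.5257, -0.2346, 0.2104]
tool_rot: [0.053, 0.999, 0.0, -0.001]
force: [-0.1, 3.5, -1.8]
finger_gap: 0.399
gripper_force: 31.0
```

```bash
python3 g.py
```

```text
tcp grinder [ -98.4 -200.4] 0.2104 F grinder [-0.4  3.5] -1.8 24.1833
sphere 7315 [-102.1 -199.5] 0.22169942784384972 0.017691254357612388
```

Request:
play_rows(rows=[[[0,0,0],[-4,0,0],0.7],[[0,0,0],[-8,0,0.3],0.7],[[0,0,0],[-9,0,0.7],0.7],[[0,0,0],[-9,0,1.3],0.7],[[0,0,0],[-9,0,1.7],0.7],[[0,0,0],[-8,0,1.8],0.7],[[0,0,0],[-5,0,1],0.7],[[0,0,0],[-2,0,0.4],0.7],[[0,0,0],[0,0,0],0.7],[[0,0,0],[0,0,0],0.7]])

```text
t: 25.07
tcp_pos: [0.5797, -0.2402, 0.2036]
tool_rot: [0.053, 0.999, -0.0, -0.0]
force: [-1.6, 2.1, -2.6]
finger_gap: 0.4
gripper_force: 30.6
```

```bash
python3 g.py
```

```text
tcp grinder [ -44.2 -200.2] 0.2036 F grinder [-1.8  1.9] -2.6 25.0667
sphere 7303 [ -49.4 -199.2] 0.21457539678974125 0.01771768571334351
```

Request:
play_rows(rows=[[[0,0,0],[-2,0,0.4],0.7],[[0,0,0],[0,0,0],0.7],[[0,0,0],[0,0,0],0.6],[[0,0,0],[0,0,0],0.4],[[0,0,0],[0,0,0],0.2],[[0,0,0],[0,0,0],0],[[0,0,0],[0,0,0],0],[[0,0,0],[0,0,-15],0],[[0,0,0],[0,0,-25],0],[[0,0,0],[0,0,-30],0],[[0,0,0],[0,0,-30],0],[[0,0,0],[0,0,-20],0]])

```text
t: 26.12
tcp_pos: [0.5834, -0.2411, 0.3273]
tool_rot: [0.053, 0.999, -0.001, 0.003]
force: [0.6, -0.4, -0.0]
finger_gap: 0.999
gripper_force: 0.0
```

Request:
play_rows(rows=[[[0,0,0],[20,-25,0],0],[[0,0,0],[25,-30,0],0],[[0,0,0],[25,-30,0],0],[[0,0,0],[25,-30,0],0],[[0,0,0],[25,-30,0],0],[[0,0,0],[15,-15,0],0],[[0,0,0],[0,0,0],0],[[0,0,0],[0,0,0],0],[[0,0,0],[0,0,0],0]])

```text
t: 26.87
tcp_pos: [0.4315, -0.3851, 0.3238]
tool_rot: [0.053, 0.999, -0.0, 0.001]
force: [0.5, 0.5, 0.2]
finger_gap: 0.998
gripper_force: 0.0
```

```bash
python3 - <<'E'
from h import *
p,d=snapshot('top');c=cal('top');a=p[40:250,180:495,::-1];cv2.imwrite('pics/t9.png',cv2.resize(a,None,fx=2.5,fy=2.5,interpolation=cv2.INTER_CUBIC));np.savez('t9.npz',p=p,d=d,c=c)
y=np.radians(-6.2);Rm=np.array([[np.cos(y),-np.sin(y)],[np.sin(y),np.cos(y)]]);o=np.array([.6452,-.046])
hsv=cv2.cvtColor(p,cv2.COLOR_RGB2HSV);P=cloud(c,d);g=(P[...,:2]-o)@Rm*1000
m=((hsv[...,0]<6)|(hsv[...,0]>174))&(hsv[...,1]>150)&(P[...,2]>.19)&(P[...,2]<.25)&(abs(g[...,0]+80)<60)&(abs(g[...,1]+165)<70)
v,u=np.nonzero(m);print(m.sum());ce=(u.mean(),v.mean());w=onplane(c,ce,.215)[0];print('knob',(Rm.T@(w[:2]-o)*1000).round(1))
print(sense()['tcp_pos'],sense()['t'],sense()['force'])
E
python3 pm.py t9.npz
```

```text
172
knob [ -49.4 -200.7]
[ 0.43180408 -0.38467313  0.32371227] 26.9167 [-0.675562    0.20950967 -0.46376867]
t9.npz 1 red 1 None 0.1469 yoke 41 [-85.2 -78.3 -70.9] coretop x -2.4 pad [-44.2 -20.8]
t9.npz -1 red 0 None  yoke 45 [-84.8 -77.5 -70.5] coretop x -2.3 pad [-47.8 -22.4]
knob 63 [-194.43938144   15.09556667] a 1.3938911581917446 hub 49 [-1.10136076e+02 -2.65763716e-03]
```

View pics/t9.png

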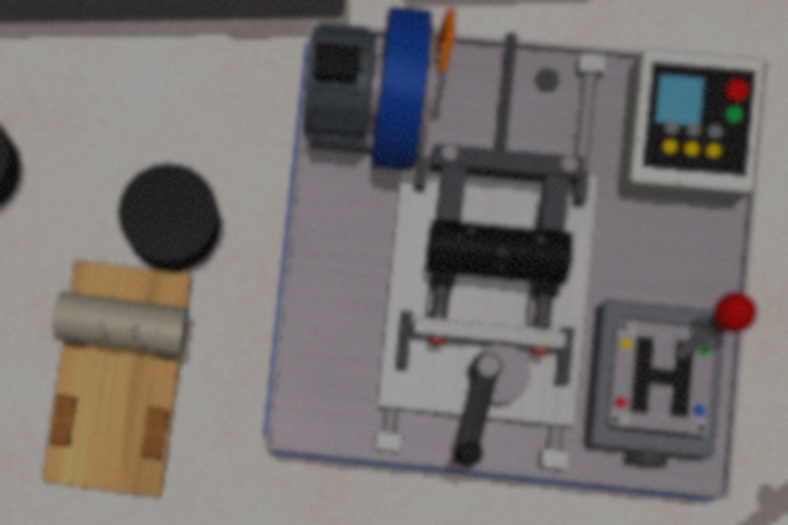

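The final top view shows the core nipped against the rear prongs at (500,250), the lever fully forward in the right slot beside the green dot with its knob at (735,312), and the pale core still in the rack at (120,322). The lever's fore angle is about 0.26 rad. I'll hand it in.

```bash
python3 -c "
from station import *
print(sign_off())"
```

```text
the job is handed in; nothing more can be done
None
```

The job is handed in at about 27 s of the 72 s: the dark core is nipped in the clamp (pads pressed in about 3 mm by camera estimate), the feed lever is fully forward in fine feed, and the pale core is still in the rack.

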